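# Click the colour-of-the-day dial round to yellow

### The job

Set the shop's colour-of-the-day dial to yellow: with a fingertip, gently flick the edge of its wheel clockwise (seen from above), one click at a time and letting it settle in every click, until the yellow arm rests under the brass pointer. Do not turn it backwards or past yellow, and leave the things beside the dial where they are.

Things in the scene. Friction and masses are not known exactly. Their poses are not given: they have to be found in the camera images.
- dial: Dial unit: a round wooden base, 148 mm across, 14 mm high, fixed to the counter, with a wooden block on its far side (34 x 56 mm, 46 mm high, from 74 to 108 mm along +x) that carries the pointer. Origin: on the wheel's upright axle, at counter height. +x runs from the axle to the pointer, away from the robot (give or take 20 degrees); z is up.
- wheel_top (a point): Centre of the flat grey wheel's top, on the axle, 35 mm above the counter. Disc 92 mm across; six straight arms, 60 degrees apart, stick out of its edge to 64 mm from the axle, each 9 mm wide, from 21 to 35 mm above the counter. Between them the edge is open from outside and above. Arms and dots are coloured; counterclockwise from above: yellow, blue, white, red, green, black.
- wheel (a joint): Wheel angle in rad, growing clockwise seen from above; 0: yellow arm under the pointer. One click is 1.047 rad; it rests at multiples, one arm at the pointer and one straight opposite, towards the robot. It starts 3 or 4 clicks short of 0. A spring returns it if pushed less than half a click and carries it on to the next if pushed further, where it stops; an arm takes 2 to 5 N to push.
- yellow_tip (a point): Outer end of the yellow arm, 64 mm from the axle, 28 mm above the counter; turns with the wheel.
- pointer_tip (a point): Tip of the flat brass pointer, 54 mm from the axle along the dial's +x, over the wheel's rim, 46 to 49 mm above the counter.
- rubber_stamp_1: Loose rubber stamp with turned wooden handle, 30 x 40 mm, 69 mm high; origin under its centre. To be left alone.
- salts_jar: Loose glass jar with white lid and pink contents, 57 x 49 mm, 70 mm high; origin under its centre. To be left alone.
- spool_1: Loose wooden spool of twine, 56 mm across, 52 mm high; origin under its centre. To be left alone.

How it is judged:
By the outcome, as a careful person would: the job done as asked, in the order asked, and still so for the second after the job is handed in, with the robot touching nothing.
It also fails if it takes over 51 s, if anything falls off the work surface, if the arm or the gripper's body presses on something with over 40 N, if the wrist force passes 120 N, or if a joint passes its speed limit or range.

### The arm

A 6-joint arm with a two-finger parallel gripper is mounted at the origin on a cart in front of the work surface, level with it; the furniture and walls round the work are solid. World frame = base frame: x ahead of the robot, y to its left, z up, the work surface at z = 0. Lengths are in m, angles in rad, forces in N, time in s.
With the tool pointing down it reaches from about 0.25 to 0.8 m from the base axis. Payload 8.5 kg.
Tool frame: the origin (TCP) lies on the centre line of the jaws, within the pads' length; the fingertips stand arm.finger_overhang ahead of it and the grasp point (between the pads) lies 11 mm behind it (arm.finger_overhang is the distance from the TCP to the fingertips, in m); z points along the fingers, y is the line along which they close (so a half turn about z gives the same grasp; the last joint's range is limited). The gripper opens to 85 mm and grips with 20 to 120 N. Pads are 22 mm wide; open, the fingers measure 114 mm over their backs; the gripper's body (76 mm by 85 mm) begins 54 mm behind the grasp point. The pads swing forward as they close: fully open they stand 13 mm farther back than shut.
Start: joints at [-1.225, 0.238, -0.013, 1.319, 0, 1.571], TCP at [0.178, -0.494, 0.239] pointing down, gripper open.
Joint ranges: [-2.66, 2.66], [-1.03, 1.9], [-1.14, 1.46], [-1.82, 2.27], [-1.45, 1.34], [-3.14, 3.14]. Speed limits (rad/s): [2.22, 2.22, 2.79, 3.14, 3.14, 3.14].

### API

Orientations are given as a unit quaternion [w, x, y, z].
In Python, from rig import arm gives the robot as it stands. The module is installed in compiled form; this text tells all that it offers. Calls block until the motion is done:
- arm.move_ptp(position, orientation): joint-space move of the TCP to a pose.
- arm.move_straight(position, ori=None, feed=0.15): straight line of the TCP; ori=None keeps the orientation; feed is the mean speed in m/s.
- arm.set_joints(angles): joint-space move.
- arm.gripper_to(opening, squeeze=None): finger opening in m; squeeze is the grip in N (None keeps the last); returns when the fingers have stopped.
- arm.hold(seconds).
- arm.solve_ik(position, orientation): joint angles nearest the present ones, or None.
- arm.state(): the state.
- arm.capture(name): name is "scene" or "top" or "wrist"; returns a dict with "frame" (400x640x3 uint8, red, green, blue), "z_map" (400x640 float32, m along the optical axis (not along the pixel's ray), 0 where there is no reading), "fx", "fy", "cx", "cy" (pixels), "xyz" and "attitude" of the camera in the world; the wrist camera has in their place "T_tool_cam" (4x4, takes a point from camera to tool coordinates, whose origin is the TCP and whose axes are the flange's). Camera axes: x right, y down, z forward; pixel columns grow to the right and rows downward; lengths in m; the calibration is good to about 2 mm. A picture is of the moment at which its call begins: read the wrist's pose just before it.
A pose or a line that the arm cannot do raises arm.Unreachable and nothing moves.
- arm.sign_off(): hands the job in; it is judged then, once.
Trained networks look in a picture, given as the dict that the camera call returned (one of the last four; its "shot" number tells which), for a name from the list of things; names that differ only in an ending like _2 or _b are one class to them, and where a whole thing is asked for, a point or a joint stands for the part that bears it (a point fixed in the world has none). Each returns a list of dicts, best first, with "conf" (0 to 1); they miss things now and then, are a little off and sometimes report something else, mostly with a low value. They report only what shows in the picture. A call takes as long as a camera call.
- arm.find_in(query, picture): "position" ([column, row] in pixels, amid what is visible of it).
- arm.trace(query, picture): "pixels" (400x640 bool, what is visible of it) and "position" ([column, row] in pixels, amid what is visible of it).
- arm.mark_of(query, picture): "position" ([column, row] in pixels: a listed point, or the origin of a listed thing).
The state is a dict: "clock": time; "joints": joint angles; "qvel": joint speeds; "tau": joint torques, N m; "tool_pos": TCP position; "eef_rot": TCP orientation; "wrist_force": force on the tool from outside, world axes, zero at the start; "ft_torque": the same for the moment, N m; "finger_gap": finger opening in m; "grasp_force": force on a finger pad.
Only numpy, scipy, OpenCV 4.12 (cv2) and the standard library are available. Lean on these libraries where they do the work, as an engineer would, in place of code of your own. Each camera call takes 0.05 s, during which the arm holds its last target. There are 200 camera calls.

## Working session

There is one attempt and no reset: what is moved stays moved. The work goes in short steps, each a Python script; the robot and the scene stay as the last script left them, time stands still between calls to the robot, and variables do not carry over. Pictures are saved under pics/ and viewed, at most 10 in all, crops included, and the job is handed in when it is done.

```bash
mkdir -p pics; cat > h.py <<'E'
from rig import arm
import numpy as np, cv2
from scipy.spatial.transform import Rotation as R
def camT(p):
    if 'xyz' in p:
        a=np.array(p['attitude'],float)
        r=a if a.shape==(3,3) else R.from_quat([a[1],a[2],a[3],a[0]]).as_matrix()
        return r,np.array(p['xyz'])
    s=arm.state(); q=s['eef_rot']; Tm=np.eye(4)
    Tm[:3,:3]=R.from_quat([q[1],q[2],q[3],q[0]]).as_matrix(); Tm[:3,3]=s['tool_pos']
    T=Tm@p['T_tool_cam']; return T[:3,:3],T[:3,3]
def at_z(p,px,z):
    r,t=camT(p); d=r@np.array([(px[0]-p['cx'])/p['fx'],(px[1]-p['cy'])/p['fy'],1])
    return t+d*(z-t[2])/d[2]
def save(p,n): cv2.imwrite('pics/'+n,cv2.cvtColor(p['frame'],cv2.COLOR_RGB2BGR))
E
python3 - <<'E'
from h import *
p=arm.capture('top'); save(p,'top1.png')
print(p['attitude'],p['xyz'],arm.finger_overhang,arm.state()['eef_rot'],arm.state()['clock'])
for q,z in [('dial',0),('wheel_top',.035),('yellow_tip',.028),('pointer_tip',.047),('rubber_stamp_1',0),('salts_jar',0),('spool_1',0)]:
    for m in arm.mark_of(q,p)[:2]: print(q,m['conf'],m['position'],at_z(p,m['position'],z).round(4))
save(arm.capture('scene'),'scene1.png')
E
```

```text
[-0.0471241   0.71448376 -0.69598293  0.05385196] [0.42902816 0.20242622 0.91704313] 0.008 [-6.99276919e-04  9.85087197e-01  1.72054390e-01 -1.14238252e-04] 0.05
dial 0.6 [343.9, 221.7] [0.5061 0.1313 0.    ]
wheel_top 0.93 [344.5, 215.9] [0.5159 0.1329 0.035 ]
wheel_top 0.18 [348.9, 189.0] [0.5761 0.1241 0.035 ]
yellow_tip 0.75 [337.9, 248.8] [0.4439 0.1457 0.028 ]
pointer_tip 0.57 [349.1, 190.2] [0.5715 0.1247 0.047 ]
rubber_stamp_1 0.6 [274.6, 197.7] [0.5571 0.2914 0.    ]
salts_jar 0.6 [270.5, 239.6] [0.4611 0.2968 0.    ]
salts_jar 0.57 [335.2, 245.8] [0.451  0.1501 0.    ]
spool_1 0.77 [404.9, 239.9] [ 0.4683 -0.0079  0.    ]
spool_1 0.57 [339.5, 246.3] [0.4501 0.1404 0.    ]
```

```bash
python3 - <<'E'
import cv2
i=cv2.imread('pics/top1.png')[130:310,220:460]; cv2.imwrite('pics/top1c.png',cv2.resize(i,None,fx=3.3,fy=3.3,interpolation=2))
E
```

```text
(no output)
```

View pics/top1c.png

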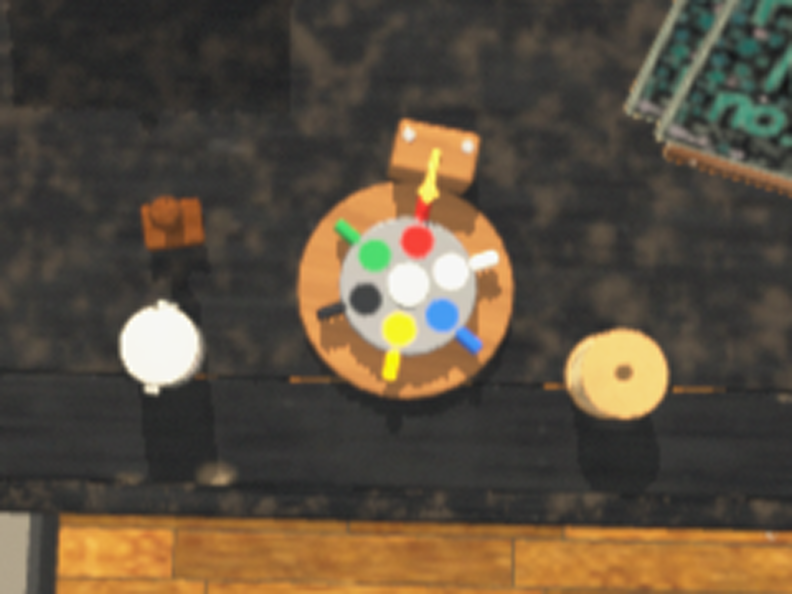

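View pics/scene1.png

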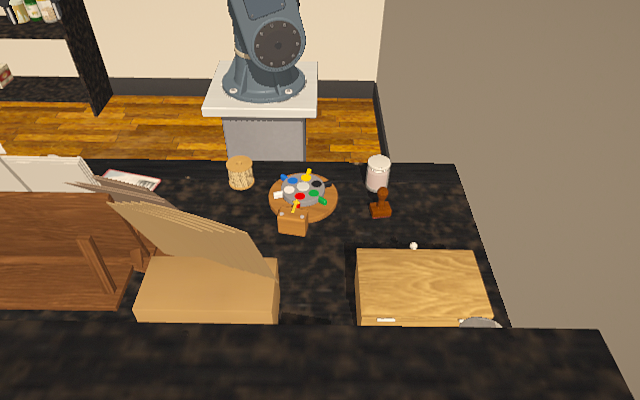

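The top view shows red under the pointer and yellow straight opposite at (390,360) in the crop, towards the robot. That means 3 clicks to go, with yellow moving left (+y) first. The jar and stamp are on the left and the spool is on the right, all well clear of the dial.

```bash
cat >> h.py <<'E'
def quat(a): return [0,np.cos(a/2),np.sin(a/2),0]
E
python3 - <<'E'
from h import *
arm.gripper_to(0.0)
arm.move_ptp([.44,.14,.20],quat(np.radians(81.5)))
p=arm.capture('wrist'); save(p,'w1.png')
print(arm.state()['clock'],arm.state()['finger_gap'],arm.state()['tool_pos'],arm.state()['joints'], p['T_tool_cam'])
for q,z in [('dial',0),('wheel_top',.035),('yellow_tip',.028),('pointer_tip',.047)]:
    for m in arm.mark_of(q,p)[:2]: print(q,m['conf'],m['position'],at_z(p,m['position'],z).round(4))
# nearby finger depth pixels
r,t=camT(p); Z=p['z_map']; v,u=np.nonzero((Z>0)); z=Z[v,u]
P=(r@np.stack([(u-p['cx'])/p['fx']*z,(v-p['cy'])/p['fy']*z,z])).T+t
W=P-arm.state()['tool_pos']
R0=R.from_quat(np.array(arm.state()['eef_rot'])[[1,2,3,0]]).as_matrix(); W=W@R0
for lo,hi in [(-.06,-.03),(-.03,-.01),(-.01,.0),(0,.005),(.005,.012)]:
    k=(W[:,2]>lo)&(W[:,2]<hi)&(np.hypot(W[:,0],W[:,1])<.08)
    if k.sum(): print(lo,hi,k.sum(),W[k].min(0).round(4),W[k].max(0).round(4))
k=(abs(P[:,2]-.035)<.003)
print('rim',k.sum(),P[k].min(0),P[k].max(0),np.median(P[k],0))
E
```

```text
3.7083 -3.306840064111555e-05 [0.44026621 0.13939958 0.20003308] [ 3.06720340e-01  1.48199936e-01 -2.31403683e-01  1.19112527e+00
 -1.25621626e-04  2.02714752e+00] [[ 7.13106519e-05 -9.45830977e-01 -3.24659448e-01  8.29687103e-02]
 [ 9.99999971e-01 -7.38035097e-06  2.41148732e-04  5.20728074e-04]
 [-2.30482042e-04 -3.24659456e-01  9.45830949e-01 -1.33856640e-01]
 [ 0.00000000e+00  0.00000000e+00  0.00000000e+00  1.00000000e+00]]
dial 0.92 [382.1, 165.8] [0.5145 0.1356 0.    ]
wheel_top 0.87 [391.8, 173.9] [0.517 0.135 0.035]
yellow_tip 0.83 [328.3, 169.1] [0.4551 0.1476 0.028 ]
pointer_tip 0.8 [450.6, 178.2] [0.5698 0.126  0.047 ]
-0.06 -0.03 13663 [-0.0136 -0.0482 -0.06  ] [ 0.0173  0.0484 -0.03  ]
-0.03 -0.01 1717 [-0.0125 -0.013  -0.03  ] [ 0.0112  0.0142 -0.01  ]
-0.01 0.0 599 [ 0.0051 -0.013  -0.01  ] [ 0.011   0.0141 -0.    ]
0 0.005 172 [ 0.0052 -0.0115  0.    ] [0.0108 0.0127 0.005 ]
0.005 0.012 9 [ 0.0095 -0.0047  0.005 ] [0.0099 0.0058 0.0058]
rim 9439 [ 0.00262447 -0.11353925  0.03200047] [0.76438282 0.28907585 0.03799931] [0.52031868 0.12905043 0.03465866]
```

View pics/w1.png

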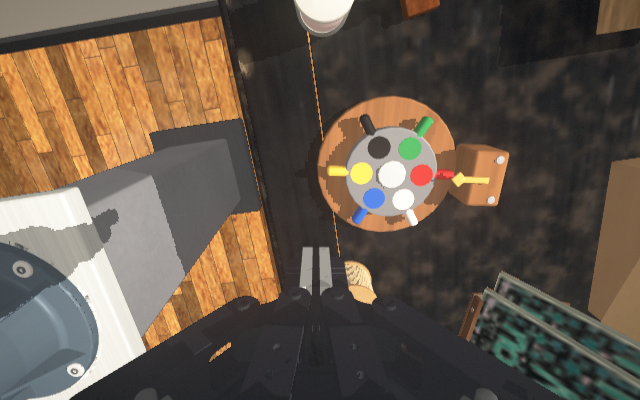

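The wrist view agrees: yellow is at (338,171) on the robot's side and red is at the pointer. I'll do the first click.

```bash
cat >> h.py <<'E'
C=np.array([.5165,.135]); yaw=np.radians(-10.5)
e=np.array([np.cos(yaw),np.sin(yaw)]); t_=np.array([-e[1],e[0]]); Q=quat(yaw+np.pi/2)
def pt(d,s,z=.031): return list(C-e*d+t_*s)+[z]
def ft(): return float(np.array(arm.state()['wrist_force'])[:2]@t_)
def click(d=.0625):
    arm.move_straight(pt(d,-.030),Q,feed=.08); arm.hold(.15); f0=ft()
    arm.move_straight(pt(d,.010),Q,feed=.05); log=[round(ft()-f0,1)]; 
    for s in np.arange(.0115,.0226,.0015):
        arm.move_straight(pt(d,s),Q,feed=.03); log.append(round(ft()-f0,1))
        if abs(log[-1])<.6 and max(map(abs,log))>1.2: break
    arm.move_straight(pt(.095,s),Q,feed=.15)
    print('s',s,log)
def look(n=None):
    p=arm.capture('wrist')
    m=arm.mark_of('yellow_tip',p)[:1]
    for k in m:
        w=at_z(p,k['position'],.028)[:2]-C
        print('yellow angle from pointer ccw deg',np.degrees(np.arctan2(w@t_,w@e)).round(1),np.hypot(*w).round(4),k['conf'])
    if n: save(p,n)
    print('t',arm.state()['clock'])
E
python3 - <<'E'
from h import *
arm.move_ptp(pt(.095,-.03,.08),Q)
arm.move_straight(pt(.095,-.03),Q,feed=.12)
click()
arm.move_straight(pt(.095,-.03),Q,feed=.2)
look('w2.png')
E
```

```text
s 0.022 [-0.4, -1.1, -0.2, 0.0, 0.3, 0.3, 1.0, 0.8, 0.4]
yellow angle from pointer ccw deg 142.0 0.0647 0.81
t 9.5583
```

View pics/w2.png

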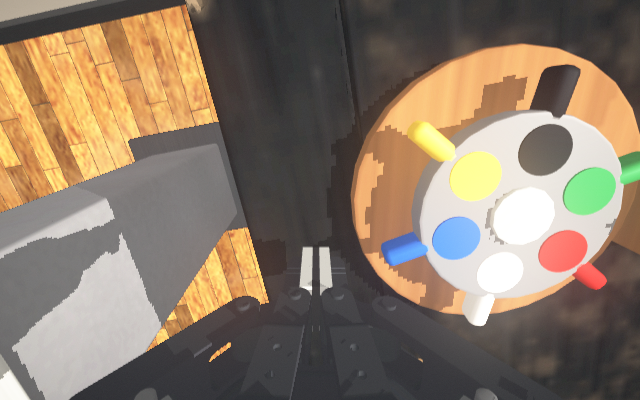

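The picture shows yellow at (432,140), partway between stops. It may still be settling, so I'll look again.

```bash
python3 - <<'E'
from h import *
look(); arm.hold(.5); look()
E
```

```text
yellow angle from pointer ccw deg 142.2 0.0659 0.66
t 9.6583
yellow angle from pointer ccw deg 135.8 0.0637 0.71
t 10.2583
```

```bash
python3 - <<'E'
from h import *
for i in range(3): arm.hold(.7); look()
E
```

```text
yellow angle from pointer ccw deg 120.8 0.064 0.96
t 11.0583
yellow angle from pointer ccw deg 120.5 0.0648 0.83
t 11.8583
yellow angle from pointer ccw deg 120.5 0.0643 0.69
t 12.6583
```

The wheel is heavily damped but settled exactly one click on. I'll repeat the click with a longer settling wait.

```bash
python3 - <<'E'
from h import *
click(); arm.move_straight(pt(.095,-.03),Q,feed=.2)
arm.hold(2); look(); arm.hold(.6); look('w3.png')
E
```

```text
s 0.014499999999999999 [-0.3, -1.4, -0.7, 0.0]
yellow angle from pointer ccw deg 93.1 0.0646 0.56
t 17.9083
yellow angle from pointer ccw deg 92.9 0.0644 0.76
t 18.6083
```

View pics/w3.png

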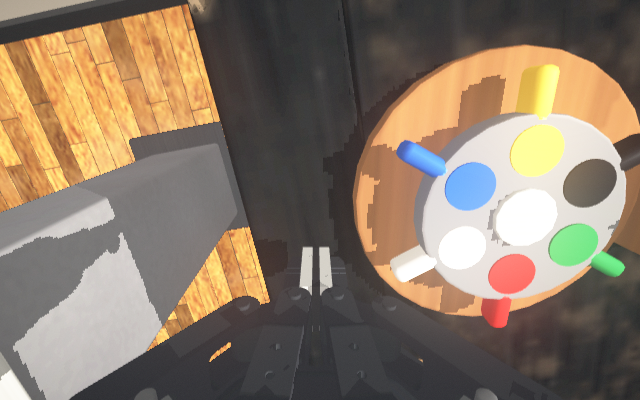

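That push stopped early on force noise. Yellow sits at about 93°, just short of the half click, so I'll finish it straight away.

```bash
python3 - <<'E'
from h import *
arm.move_straight(pt(.095,.003),Q,feed=.2)
arm.move_straight(pt(.0625,.003),Q,feed=.12)
arm.move_straight(pt(.0625,.022),Q,feed=.05)
arm.move_straight(pt(.095,.022),Q,feed=.15)
arm.move_straight(pt(.095,-.03),Q,feed=.2)
look(); arm.hold(1.4);look(); arm.hold(.8); look()
E
sed -i 's/^        if abs(log.*break$//' h.py
```

```text
yellow angle from pointer ccw deg 80.4 0.0645 0.95
t 20.7583
yellow angle from pointer ccw deg 60.9 0.0638 0.71
t 22.2583
yellow angle from pointer ccw deg 61.8 0.0638 0.64
t 23.1583
```

Two clicks are done and settled. Now the last one.

```bash
python3 - <<'E'
from h import *
click(); arm.move_straight(pt(.095,-.03),Q,feed=.2)
arm.hold(2.5)
arm.move_straight(pt(.095,-.03,.15),Q,feed=.2); arm.move_straight([.42,.13,.2],Q,feed=.2)
look('w4.png')
p=arm.capture('top')
for q in ['rubber_stamp_1','salts_jar','spool_1','yellow_tip']: print(q,[(m['conf'],m['position']) for m in arm.mark_of(q,p)[:1]])
E
```

```text
s 0.022 [0.0, -0.2, -0.9, -1.3, -0.3, 0.1, -0.1, 0.7, 0.1]
yellow angle from pointer ccw deg 1.3 0.0613 0.89
t 31.3333
rubber_stamp_1 [(0.63, [275.0, 203.0])]
salts_jar [(0.76, [271.8, 237.5])]
spool_1 []
yellow_tip [(0.89, [347.5, 190.7])]
```

View pics/w4.png

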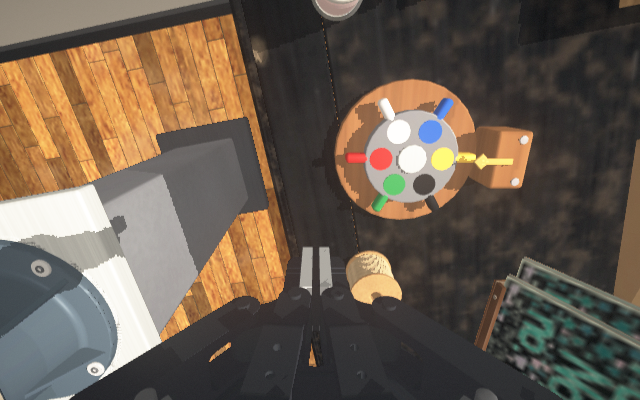

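The yellow arm at (466,158) lies under the pointer, red is opposite, and the spool still stands. The robot is clear of everything.

```bash
python3 -c "
from h import *
look(); print(arm.sign_off())"
```

```text
yellow angle from pointer ccw deg -0.8 0.0631 0.7
t 31.6833
the job is handed in; nothing more can be done
None
```

The dial is set to yellow and handed in at about 32 s: three clockwise clicks, each settled, though the second needed a follow-up push after the first stopped just short of half a click; no backward turn showed in the images and the fingertip kept clear of the items beside the dial.

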